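# Start the bottle labeller and keep it running

### The job

Start the bottle labeller from its control panel, pressing with the fingertips: first push the long bar key all the way down, then tip the paddle rocker fully over by pushing down its raised end, then press the large round button fully down and keep it held down; the program finishes while still holding it. Leave the small round button unpressed, and do not pick up or shift the bottle in the rollers or the tall bottle and cup beside the machine.

Things in the scene. Friction and masses are not known exactly. Their poses are not given: they have to be found in the camera images.
- labeller: Bench bottle-labelling machine, fixed to the table. Nearest the robot is its flat steel control panel, a block 130 (x) x 290 (y) x 60 mm high; beyond it (+x) lies a low roller bed with a bottle, and a roll of labels, 95 mm high to the paper's top, with its spindle to 124 mm, 250 mm beyond the origin. Origin: at table height under the centre of the control panel; x points from the panel to the roller bed, away from the robot, y along the row of controls, z up. Yaw varies.
- bar_base: Module of the long bar key. One of four control modules standing side by side in a row along the panel, 66 mm apart centre to centre, in an order that changes from run to run. Module plate 92 x 52 x 6 mm, its long side along x; origin: centre of the plate's underside, on the panel's top face (60 mm above the table); axes parallel to the labeller's.
- bar (a joint): Long bar key, a push latch: flat-topped white bar 66 (x) x 18 (y) mm, slides straight down. 0 = fully up, 0.010 m = fully down. Needs about 4 N and stays where it is left; it may start up to 2 mm down.
- bar_top (a point): Centre of the bar key's top face (86 mm above the table when fully up); moves with it.
- rocker_base: Module of the paddle rocker. One of four control modules standing side by side in a row along the panel, 66 mm apart centre to centre, in an order that changes from run to run. Module plate 92 x 52 x 6 mm, its long side along x; origin: centre of the plate's underside, on the panel's top face (60 mm above the table); axes parallel to the labeller's.
- rocker (a joint): Paddle rocker switch: white paddle 72 (x) x 38 (y) mm, 9 mm thick, pivoting at mid length about its module's y axis, 18 mm above the module's underside. 0 = off, its far (+x) end raised by 0.2 rad; 0.4 rad = fully on, far end down by the same angle. It takes about 2 N at the raised end (0.05 N m of friction) and stays where it is left; it may start up to 0.05 rad on.
- rocker_press (a point): The place to push: on the top face of the rocker's raised far end, 28 mm from the pivot; moves with the paddle and goes down about 11 mm from off to fully on. Nothing stands beyond this end that would stop a wider fingertip overhanging it.
- run_base: Module of the large round button. One of four control modules standing side by side in a row along the panel, 66 mm apart centre to centre, in an order that changes from run to run. Module plate 92 x 52 x 6 mm, its long side along x; origin: centre of the plate's underside, on the panel's top face (60 mm above the table); axes parallel to the labeller's.
- run (a joint): Large round push button, 40 mm across, white, spring return: 0 = up, 0.008 m = fully down; about 2 N to start it, 6 N fully down.
- run_top (a point): Centre of the large round button's top face (86 mm above the table when up); moves with it.
- small_base: Module of the small round button. One of four control modules standing side by side in a row along the panel, 66 mm apart centre to centre, in an order that changes from run to run. Module plate 92 x 52 x 6 mm, its long side along x; origin: centre of the plate's underside, on the panel's top face (60 mm above the table); axes parallel to the labeller's.
- small (a joint): Small round push button, 20 mm across, white, spring return, to be left alone: 0 = up, 0.005 m = fully down.
- small_top (a point): Centre of the small round button's top face (86 mm above the table when up).
- lying_mid (a point): Middle of the dark glass bottle (74 mm diameter, 285 mm long) that lies loose on the rollers along the labeller's y, its axis 150 mm beyond the panel's centre and 73 mm above the table; on the bottle's axis, 130 mm from its base.
- tall_bottle: Amber bottle standing loose beside the panel's +y end, 74 mm diameter, 285 mm tall; origin: centre of its foot.
- cup: White cup standing loose beside the panel's -y end, 80 mm across, 90 mm tall; origin: centre of its foot.

How it is judged:
On the way, in this order (a step that is already met when the one before it is completed fails the run):
1. the bar key is pushed down (value of joint bar above 0.0075 m), for 0.1 s.
2. the paddle rocker is tipped on (value of joint bar above 0.0075 m and value of joint rocker above 0.28 rad), for 0.1 s.
3. the large round button is pressed (all of step 2 and value of joint run above 0.005 m), for 0.2 s.
At the end, for the whole second after the job is handed in: bar key at least 7.5 mm down, rocker at least 0.28 rad on, large round button still held at least 5 mm down by the fingers (over 1 N), small button up (under 2 mm), the bottle in the rollers within 20 mm and the other loose things within 30 mm of where they began (all of step 3 and contact force between the fingers and run_base above 1 N and value of joint small below 0.002 m and distance of lying_mid from where it was at the start of the episode below 0.02 m and distance of each of tall_bottle, cup from where it was at the start of the episode below 0.03 m); the arm keeps its last pose, push and grip.
It fails at once if the rocker is tipped before the bar key is down (value of joint rocker above 0.2 rad and value of joint bar below 0.007 m).
It fails at once if the large round button is pressed before the bar key is down and the rocker on (value of joint run above 0.004 m and (value of joint bar below 0.007 m or value of joint rocker below 0.25 rad)).
It fails at once if the small round button is pressed (value of joint small above 0.0025 m).
It fails at once if the bottle in the rollers is shifted or lifted (distance of lying_mid from where it was at the start of the episode above 0.02 m).
It fails at once if a thing beside the machine is shifted, lifted or knocked over (distance of any of tall_bottle, cup from where it was at the start of the episode above 0.03 m).
It also fails if it takes over 42 s, if anything falls off the work surface, if the arm or the gripper's body presses on something with over 40 N, if the wrist force passes 120 N, or if a joint passes its speed limit or range.

### The arm

A 6-joint arm with a two-finger parallel gripper is mounted at the origin on the work surface. World frame = base frame: x ahead of the robot, y to its left, z up, the work surface at z = 0. Lengths are in m, angles in rad, forces in N, time in s.
With the tool pointing down it reaches from about 0.35 to 0.725 m from the base axis. Payload 4.3 kg.
Tool frame: the origin (TCP) lies at the very end of the fingers, on their centre line; the grasp point (between the pads) lies 19 mm behind it; z points along the fingers, y is the line along which they close (so a half turn about z gives the same grasp; the last joint's range is limited). The gripper opens to 85 mm and grips with 20 to 120 N. Pads are 22 mm wide; open, the fingers measure 114 mm over their backs; the gripper's body (76 mm by 85 mm) begins 54 mm behind the grasp point. The pads swing forward as they close: fully open they stand 13 mm farther back than shut.
Start: joints at [-1.293, 0.377, 0.081, 1.274, 0, 1.46], TCP at [0.217, -0.532, 0.231] pointing down, gripper open.
Joint ranges: [-2.72, 2.72], [-0.84, 1.66], [-1.02, 1.22], [-1.77, 2.12], [-1.37, 1.28], [-3.14, 3.14]. Speed limits (rad/s): [2.57, 2.57, 3.14, 3.14, 3.14, 3.14].

### API

Orientations are given as a unit quaternion [x, y, z, w].
In Python, from workcell import manip gives the robot as it stands. The module is installed in compiled form; this text tells all that it offers.
- The arm moves only by the tool apply_moves, never from a script. Its argument "increments" is a list of rows, each an object with "translation": the shift along the world's x, y, z normalised to -1 to 1, where 1 is 15 cm, a list of three; "angular": the turn, a rotation vector about the world's x, y, z normalised to -1 to 1, where 1 is pi rad, a list of three; "jaw": the opening, from 0 (shut) to 1 (fully open). In form: [{"translation": [x, y, z], "angular": [rx, ry, rz], "jaw": jaw}, ...]. A call has exactly 8 rows; each row shifts and turns the commanded pose from where the row before left it; what a row does not reach is not made up. A row lasts 1/12 s, in which the tool goes at most 41.7 mm and 7.16 degrees, less where a joint would pass 70% of its speed; a pose out of reach is approached as far as the arm can. A call with a number of a shift or a turn outside -1 to 1 is refused whole. A call with a gripper value outside its range is refused whole. The fingers move at their own pace and stop on an object; the grip force is fixed at half the most. Time passes only in rows, so rows that do not move let the fingers close, or fill a call up. It gives the time, the measured TCP pose, the force, the opening and the grip force at its end, in the units of the state.
- manip.sense(): the state, without advancing time (a new reading comes with each control period).
- manip.read_camera(name): name is "side" or "top"; returns the picture (480x640x3 uint8, blue, green, red); there is no depth.
- manip.get_calibration(name): a dict with "K" (3x3 intrinsics, pixels), "world_to_cam" (4x4, takes a point from world to camera coordinates). Camera axes: x right, y down, z forward; pixel columns grow to the right and rows downward; lengths in m; the calibration is good to about 2 mm. A picture is of the moment at which its call begins. get_calibration takes no time and is no camera call.
- manip.hand_in(): hands the job in; it is judged then, once.
Trained networks look in the newest picture that a camera, given by its name, has taken for a name from the list of things; names that differ only in an ending like _2 or _b are one class to them, and where a whole thing is asked for, a point or a joint stands for the part that bears it (a point fixed in the world has none). Each returns a list of dicts, best first, with "p" (0 to 1); they miss things now and then, are a little off and sometimes report something else, mostly with a low value. They report only what shows in the picture. A call takes as long as a camera call.
- manip.regions_of(camera, query): "region" (480x640 bool, what is visible of it) and "rect" ([left, top, right, bottom] in pixels, round what is visible of it).
- manip.tip_of(camera, query): "at" ([row, column] in pixels: a listed point, or the origin of a listed thing).
The state is a dict: "time": time; "qpos": joint angles; "qvel": joint speeds; "joint_efforts": joint torques, N m; "ee_pos": TCP position; "orientation": TCP orientation; "contact_force": force on the tool from outside, world axes, zero at the start; "moment": the same for the moment, N m; "width": finger opening in m; "gripper_force": force on a finger pad.
Only numpy, scipy, OpenCV 4.12 (cv2) and the standard library are available. Lean on these libraries where they do the work, as an engineer would, in place of code of your own. Each camera call takes 0.05 s, during which the arm holds its last target. There are 200 camera calls.

## Working session

There is one attempt and no reset: what is moved stays moved. The work goes in short steps, Python scripts to look and compute and a tool call to move; the robot and the scene stay as the last step left them, time stands still between calls to the robot, and variables do not carry over. Pictures are saved under pics/ and viewed, at most 10 in all, crops included, and the job is handed in when it is done.

Besides the shell and the picture viewer there is one more tool, called as name(argument=value, ...) on one line, values as JSON. apply_moves: Moves the arm, as the interface text tells. Scaled input: -1 to 1 covers 15 cm each way for a shift and pi rad each way for a turn. Its arguments: {"type":"object","properties":{"increments":{"type":"array"}},"required":["increments"]}

```bash
mkdir -p pics; cat > h.py <<'E'
import numpy as np, cv2
from workcell import manip
def ray(cam,rc):
    c=manip.get_calibration(cam);K=np.array(c["K"]);T=np.array(c["world_to_cam"]);R=T[:3,:3];t=T[:3,3]
    d=R.T@np.linalg.solve(K,[rc[1],rc[0],1.]);return -R.T@t,d
def at_z(cam,rc,z):
    o,d=ray(cam,rc);return o+d*(z-o[2])/d[2]
def proj(cam,p):
    c=manip.get_calibration(cam);q=np.array(c["world_to_cam"])@np.r_[p,1];u=np.array(c["K"])@q[:3];return u[:2]/u[2]
E
python3 - <<'E'
from h import *
s=manip.sense();print(s["time"],s["ee_pos"],s["orientation"],s["width"],s["contact_force"])
for cam in("top","side"):
    cv2.imwrite(f"pics/{cam}0.png",manip.read_camera(cam))
    for q,z in dict(bar_top=.085,rocker_press=.083,run_top=.086,small_top=.086,bar_base=.06,rocker_base=.06,run_base=.06,small_base=.06,labeller=0,tall_bottle=0,cup=0,lying_mid=.073).items():
        for d in manip.tip_of(cam,q)[:2]:
            print(cam,q,round(d["p"],2),np.round(d["at"],1),np.round(at_z(cam,d["at"],z),4))
print(manip.sense()["time"])
E
```

```text
0.0 [ 0.21728293 -0.53167974  0.23037521] [ 9.81263127e-01  1.92669871e-01 -6.76579396e-05 -9.95855266e-04] 0.08521221121648016 [-0.34451999  0.28704818 -0.19434066]
top bar_top 0.63 [280.5 315.6] [0.5231 0.0331 0.085 ]
top rocker_press 0.89 [265.4 352.8] [ 0.5511 -0.0368  0.083 ]
top run_top 0.71 [272.3 386.1] [ 0.5374 -0.0987  0.086 ]
top run_top 0.24 [286.2 466.4] [ 0.5104 -0.2479  0.086 ]
top small_top 0.7 [265.7 193.1] [0.5523 0.2624 0.086 ]
top small_top 0.58 [285.7 281.4] [0.5137 0.097  0.086 ]
top bar_base 0.57 [281.3 316.8] [0.523  0.0312 0.06  ]
top run_base 0.71 [274.2 384.3] [ 0.5357 -0.0978  0.06  ]
top run_base 0.26 [282.1 282.1] [0.5219 0.0975 0.06  ]
top small_base 0.61 [281.3 316.8] [0.523  0.0312 0.06  ]
top labeller 0.92 [279.1 328.5] [0.5307 0.0084 0.    ]
top labeller 0.24 [264.9 352.2] [ 0.5589 -0.0394  0.    ]
top tall_bottle 0.74 [264.2 193.6] [0.5626 0.2798 0.    ]
top cup 0.93 [283.3 464.4] [ 0.5204 -0.2638  0.    ]
top lying_mid 0.76 [199.6 326.6] [0.6786 0.0114 0.073 ]
side bar_top 0.85 [244.7 289.8] [0.5245 0.0363 0.085 ]
side rocker_press 0.96 [250.1 336.1] [ 0.5729 -0.028   0.083 ]
side rocker_press 0.16 [253.8 288.3] [0.5091 0.0233 0.083 ]
side run_top 0.65 [282.4 354.6] [ 0.5389 -0.1006  0.086 ]
side run_top 0.49 [284.  309.5] [ 0.4861 -0.0525  0.086 ]
side small_top 0.58 [228.  262.3] [0.5178 0.1025 0.086 ]
side bar_base 0.9 [254.3 290.5] [0.5254 0.0373 0.06  ]
side rocker_base 0.66 [273.3 319.1] [ 0.5293 -0.0304  0.06  ]
side run_base 0.77 [292.5 355.1] [ 0.5411 -0.1014  0.06  ]
side small_base 0.68 [294.4 352.2] [ 0.5348 -0.1008  0.06  ]
side small_base 0.56 [237.9 262.3] [0.5172 0.1054 0.06  ]
side labeller 0.56 [286.2 309.1] [ 0.5322 -0.0014  0.    ]
side labeller 0.52 [217.7 357.1] [0.7372 0.0636 0.    ]
side tall_bottle 0.74 [209. 231.] [0.5645 0.2786 0.    ]
side cup 0.84 [384.9 422.4] [ 0.5182 -0.2612  0.    ]
side lying_mid 0.71 [215.4 356.1] [0.6745 0.0159 0.073 ]
1.3
```

```bash
python3 - <<'E'
import cv2,numpy as np
a=cv2.imread("pics/top0.png")[180:330,160:510];b=cv2.imread("pics/side0.png")[150:420,180:480]
cv2.imwrite("pics/t.png",cv2.resize(a,None,fx=2.28,fy=2.28,interpolation=2));cv2.imwrite("pics/s.png",cv2.resize(b,None,fx=2.2,fy=2.2,interpolation=2))
E
```

```text
(no output)
```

View pics/t.png

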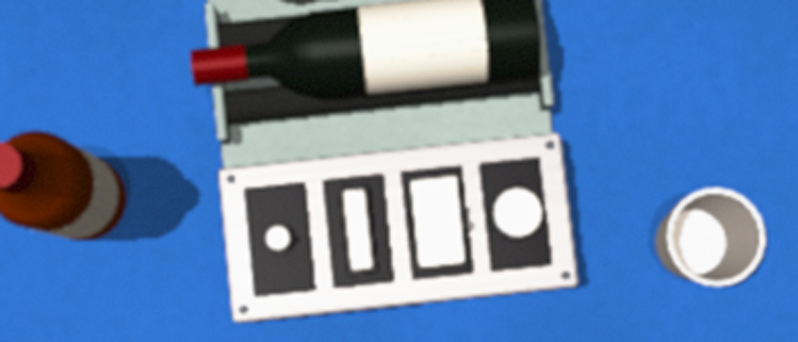

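View pics/s.png

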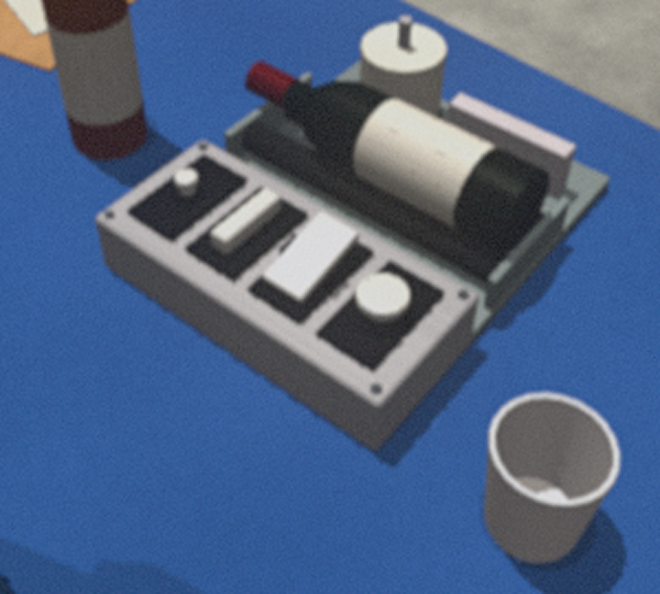

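The views agree. From +y to -y the order is small (top pixel 282,284), bar (317,281), rocker (351,277), run (387,273), with spacing about 66 mm and labeller yaw about 0.11 rad. Cup and tall bottle are well clear. I'll approach the bar with the fingers shut.

apply_moves(increments=[{"translation": [0.085, 0.157, 0], "angular": [0, 0, 0.0172], "jaw": 0}, {"translation": [0.085, 0.157, 0], "angular": [0, 0, 0.0172], "jaw": 0}, {"translation": [0.085, 0.157, 0], "angular": [0, 0, 0.0172], "jaw": 0}, {"translation": [0.085, 0.157, 0], "angular": [0, 0, 0.0172], "jaw": 0}, {"translation": [0.085, 0.157, 0], "angular": [0, 0, 0.0172], "jaw": 0}, {"translation": [0.085, 0.157, 0], "angular": [0, 0, 0.0172], "jaw": 0}, {"translation": [0.085, 0.157, 0], "angular": [0, 0, 0.0172], "jaw": 0}, {"translation": [0.085, 0.157, 0], "angular": [0, 0, 0.0172], "jaw": 0}])

```text
time: 1.97
ee_pos: [0.3199, -0.3428, 0.2315]
orientation: [0.917, 0.4, 0.0, 0.0]
contact_force: [0.7, 0.0, 0.1]
width: 0.0002
gripper_force: 0.0
```

apply_moves(increments=[{"translation": [0.085, 0.157, 0], "angular": [0, 0, 0.0172], "jaw": 0}, {"translation": [0.085, 0.157, 0], "angular": [0, 0, 0.0172], "jaw": 0}, {"translation": [0.085, 0.157, 0], "angular": [0, 0, 0.0172], "jaw": 0}, {"translation": [0.085, 0.157, 0], "angular": [0, 0, 0.0172], "jaw": 0}, {"translation": [0.085, 0.157, 0], "angular": [0, 0, 0.0172], "jaw": 0}, {"translation": [0.085, 0.157, 0], "angular": [0, 0, 0.0172], "jaw": 0}, {"translation": [0.085, 0.157, 0], "angular": [0, 0, 0.0172], "jaw": 0}, {"translation": [0.085, 0.157, 0], "angular": [0, 0, 0.0172], "jaw": 0}])

```text
time: 2.63
ee_pos: [0.422, -0.1543, 0.2315]
orientation: [0.81, 0.587, 0.0, 0.0]
contact_force: [0.4, -0.6, -0.6]
width: 0.0004
gripper_force: 0.0
```

apply_moves(increments=[{"translation": [0.085, 0.157, -0.08], "angular": [0, 0, 0.0172], "jaw": 0}, {"translation": [0.085, 0.157, -0.08], "angular": [0, 0, 0.0172], "jaw": 0}, {"translation": [0.085, 0.157, -0.08], "angular": [0, 0, 0.0172], "jaw": 0}, {"translation": [0.085, 0.157, -0.08], "angular": [0, 0, 0.0172], "jaw": 0}, {"translation": [0.085, 0.157, -0.08], "angular": [0, 0, 0.0172], "jaw": 0}, {"translation": [0.085, 0.157, -0.08], "angular": [0, 0, 0.0172], "jaw": 0}, {"translation": [0.085, 0.157, -0.08], "angular": [0, 0, 0.0172], "jaw": 0}, {"translation": [0.085, 0.157, -0.08], "angular": [0, 0, 0.0172], "jaw": 0}])

```text
time: 3.3
ee_pos: [0.524, 0.0342, 0.1349]
orientation: [0.665, 0.747, 0.0, 0.0]
contact_force: [-0.1, 0.4, -0.1]
width: 0.0001
gripper_force: 0.0
```

apply_moves(increments=[{"translation": [0, 0, -0.06], "angular": [0, 0, 0], "jaw": 0}, {"translation": [0, 0, -0.06], "angular": [0, 0, 0], "jaw": 0}, {"translation": [0, 0, -0.06], "angular": [0, 0, 0], "jaw": 0}, {"translation": [0, 0, -0.06], "angular": [0, 0, 0], "jaw": 0}, {"translation": [0, 0, -0.03], "angular": [0, 0, 0], "jaw": 0}, {"translation": [0, 0, -0.03], "angular": [0, 0, 0], "jaw": 0}, {"translation": [0, 0, -0.03], "angular": [0, 0, 0], "jaw": 0}, {"translation": [0, 0, -0.03], "angular": [0, 0, 0], "jaw": 0}])

```text
time: 3.97
ee_pos: [0.5235, 0.0323, 0.0814]
orientation: [0.666, 0.746, 0.0, 0.0]
contact_force: [-1.0, -0.7, 3.7]
width: 0.0
gripper_force: 1.7
```

```bash
python3 - <<'E'
from h import *
a=manip.read_camera("side")[180:340,220:420];b=manip.read_camera("top")[220:320,240:440]
cv2.imwrite("pics/p1.png",cv2.resize(np.vstack([a,b]),None,fx=2.25,fy=2.25,interpolation=2))
E
```

```text
(no output)
```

View pics/p1.png

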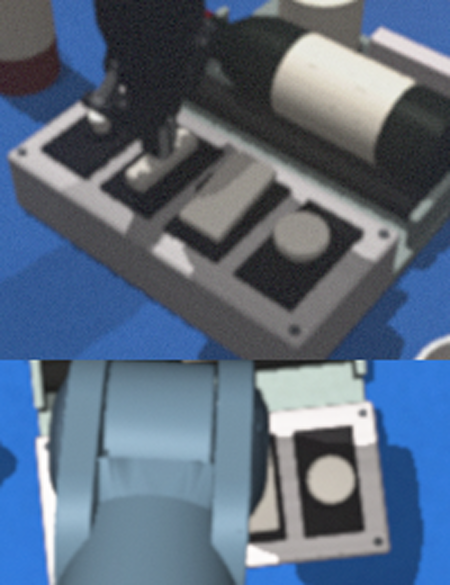

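The side view shows the closed fingertips on the white bar (crop 165,150) with 3.7 N contact, and nothing else is touched. I'll keep pushing.

apply_moves(increments=[{"translation": [0, 0, -0.01], "angular": [0, 0, 0], "jaw": 0}, {"translation": [0, 0, -0.01], "angular": [0, 0, 0], "jaw": 0}, {"translation": [0, 0, -0.01], "angular": [0, 0, 0], "jaw": 0}, {"translation": [0, 0, -0.01], "angular": [0, 0, 0], "jaw": 0}, {"translation": [0, 0, -0.01], "angular": [0, 0, 0], "jaw": 0}, {"translation": [0, 0, 0], "angular": [0, 0, 0], "jaw": 0}, {"translation": [0, 0, 0], "angular": [0, 0, 0], "jaw": 0}, {"translation": [0, 0, 0], "angular": [0, 0, 0], "jaw": 0}])

```text
time: 4.73
ee_pos: [0.5238, 0.0327, 0.0758]
orientation: [0.666, 0.746, 0.0, 0.001]
contact_force: [-6.1, -0.8, 17.4]
width: -0.0
gripper_force: 8.2
```

The bar bottomed out at z = 0.0758 with 17 N. Next I'll lift and move over the rocker's far end.

apply_moves(increments=[{"translation": [0, 0, 0.075], "angular": [0, 0, 0], "jaw": 0}, {"translation": [0, 0, 0.075], "angular": [0, 0, 0], "jaw": 0}, {"translation": [0, 0, 0.075], "angular": [0, 0, 0], "jaw": 0}, {"translation": [0.049, -0.084, 0.075], "angular": [0, 0, 0], "jaw": 0}, {"translation": [0.049, -0.084, 0], "angular": [0, 0, 0], "jaw": 0}, {"translation": [0.049, -0.084, 0], "angular": [0, 0, 0], "jaw": 0}, {"translation": [0.049, -0.084, 0], "angular": [0, 0, 0], "jaw": 0}, {"translation": [0.049, -0.084, 0], "angular": [0, 0, 0], "jaw": 0}])

```text
time: 5.4
ee_pos: [0.5604, -0.0315, 0.1178]
orientation: [0.666, 0.746, -0.0, -0.001]
contact_force: [0.5, -0.3, -0.2]
width: 0.0001
gripper_force: 0.0
```

apply_moves(increments=[{"translation": [0, 0, 0], "angular": [0, 0, 0], "jaw": 0}, {"translation": [0, 0, -0.035], "angular": [0, 0, 0], "jaw": 0}, {"translation": [0, 0, -0.035], "angular": [0, 0, 0], "jaw": 0}, {"translation": [0, 0, -0.035], "angular": [0, 0, 0], "jaw": 0}, {"translation": [0, 0, -0.035], "angular": [0, 0, 0], "jaw": 0}, {"translation": [0, 0, -0.03], "angular": [0, 0, 0], "jaw": 0}, {"translation": [0, 0, -0.03], "angular": [0, 0, 0], "jaw": 0}, {"translation": [0, 0, 0], "angular": [0, 0, 0], "jaw": 0}])

```text
time: 6.07
ee_pos: [0.56, -0.0297, 0.088]
orientation: [0.666, 0.746, -0.0, -0.0]
contact_force: [-0.5, -0.3, -0.7]
width: 0.0
gripper_force: 0.0
```

```bash
python3 - <<'E'
from h import *
a=manip.read_camera("side")[180:340,220:420]
cv2.imwrite("pics/p2.png",cv2.resize(a,None,fx=3,fy=3,interpolation=2))
E
```

```text
(no output)
```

View pics/p2.png

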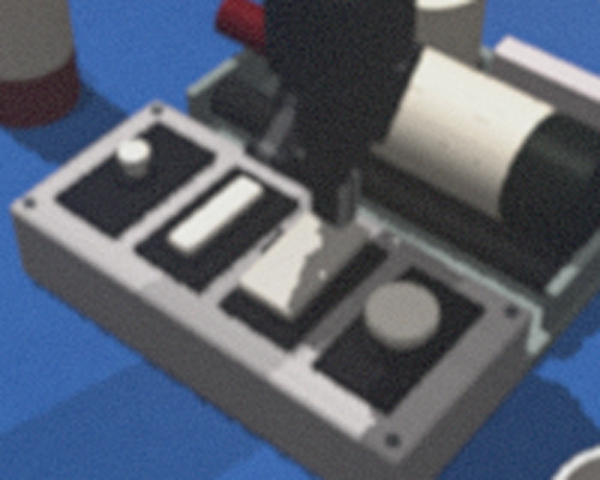

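The bar is now low (crop 215,215) and the fingers are over the rocker's raised far end (345,215). Pushing down.

apply_moves(increments=[{"translation": [0, 0, -0.015], "angular": [0, 0, 0], "jaw": 0}, {"translation": [0, 0, -0.015], "angular": [0, 0, 0], "jaw": 0}, {"translation": [0, 0, -0.015], "angular": [0, 0, 0], "jaw": 0}, {"translation": [0, 0, -0.015], "angular": [0, 0, 0], "jaw": 0}, {"translation": [0, 0, -0.01], "angular": [0, 0, 0], "jaw": 0}, {"translation": [0, 0, -0.01], "angular": [0, 0, 0], "jaw": 0}, {"translation": [0, 0, -0.01], "angular": [0, 0, 0], "jaw": 0}, {"translation": [0, 0, 0], "angular": [0, 0, 0], "jaw": 0}])

```text
time: 6.78
ee_pos: [0.5617, -0.03, 0.0786]
orientation: [0.666, 0.746, 0.001, 0.002]
contact_force: [-2.9, 2.5, 20.6]
width: -0.0001
gripper_force: 9.7
```

apply_moves(increments=[{"translation": [0, 0, 0.07], "angular": [0, 0, 0], "jaw": 0}, {"translation": [0, 0, 0.07], "angular": [0, 0, 0], "jaw": 0}, {"translation": [0, 0, 0.07], "angular": [0, 0, 0], "jaw": 0}, {"translation": [-0.03, -0.093, 0.06], "angular": [0, 0, 0], "jaw": 0}, {"translation": [-0.03, -0.093, 0], "angular": [0, 0, 0], "jaw": 0}, {"translation": [-0.03, -0.093, 0], "angular": [0, 0, 0], "jaw": 0}, {"translation": [-0.03, -0.093, 0], "angular": [0, 0, 0], "jaw": 0}, {"translation": [-0.03, -0.093, 0], "angular": [0, 0, 0], "jaw": 0}])

```text
time: 7.45
ee_pos: [0.5371, -0.1006, 0.116]
orientation: [0.666, 0.746, -0.0, -0.0]
contact_force: [-0.5, 0.9, -0.6]
width: -0.0003
gripper_force: 0.0
```

```bash
python3 - <<'E'
from h import *
a=manip.read_camera("side")[180:340,220:420]
cv2.imwrite("pics/p3.png",cv2.resize(a,None,fx=3,fy=3,interpolation=2))
E
```

```text
(no output)
```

View pics/p3.png

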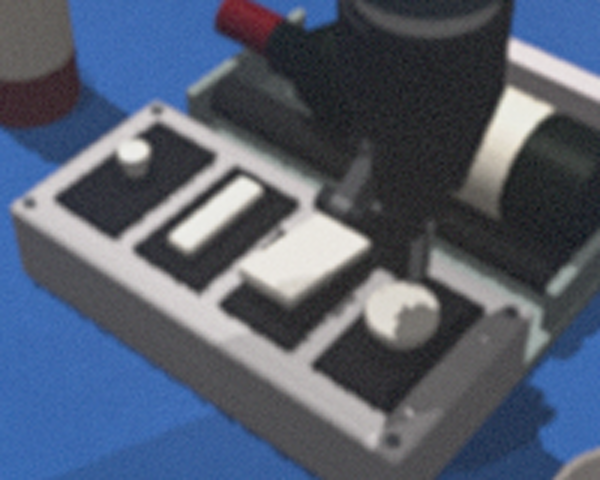

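The rocker is now tipped, with its near end raised (crop 290,285). The bar is down (215,215) and the fingers are above the large button (400,315). Pressing it.

apply_moves(increments=[{"translation": [0, 0, -0.05], "angular": [0, 0, 0], "jaw": 0}, {"translation": [0, 0, -0.05], "angular": [0, 0, 0], "jaw": 0}, {"translation": [0, 0, -0.05], "angular": [0, 0, 0], "jaw": 0}, {"translation": [0, 0, -0.03], "angular": [0, 0, 0], "jaw": 0}, {"translation": [0, 0, -0.03], "angular": [0, 0, 0], "jaw": 0}, {"translation": [0, 0, -0.03], "angular": [0, 0, 0], "jaw": 0}, {"translation": [0, 0, -0.02], "angular": [0, 0, 0], "jaw": 0}, {"translation": [0, 0, -0.01], "angular": [0, 0, 0], "jaw": 0}])

```text
time: 8.17
ee_pos: [0.5372, -0.099, 0.0776]
orientation: [0.665, 0.746, 0.0, -0.0]
contact_force: [-12.8, 4.3, 32.8]
width: 0.0001
gripper_force: 16.3
```

apply_moves(increments=[{"translation": [0, 0, 0], "angular": [0, 0, 0], "jaw": 0}, {"translation": [0, 0, 0], "angular": [0, 0, 0], "jaw": 0}, {"translation": [0, 0, 0], "angular": [0, 0, 0], "jaw": 0}, {"translation": [0, 0, 0], "angular": [0, 0, 0], "jaw": 0}, {"translation": [0, 0, 0], "angular": [0, 0, 0], "jaw": 0}, {"translation": [0, 0, 0], "angular": [0, 0, 0], "jaw": 0}, {"translation": [0, 0, 0], "angular": [0, 0, 0], "jaw": 0}, {"translation": [0, 0, 0], "angular": [0, 0, 0], "jaw": 0}])

```text
time: 8.83
ee_pos: [0.5371, -0.099, 0.0778]
orientation: [0.665, 0.746, 0.0, -0.0]
contact_force: [-9.3, 3.4, 21.8]
width: 0.0001
gripper_force: 11.1
```

```bash
python3 - <<'E'
from workcell import manip
print(manip.hand_in())
E
```

```text
the job is handed in; nothing more can be done
None
```

I pushed the bar key all the way down, tipped the rocker fully over, and handed the job in at about 8.8 s still holding the large round button down with about 22 N; the hand-in returned no verdict, and I commanded no contact with the small button, bottles or cup.

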